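# Return the stripped-down test-stand parts to their stock bins

### The job

The parts left over from the test stand must go back into stock: put the two stepper motors, the two belt pulleys and the pillow block from the mat into the black bins, each into the bin that already holds its own kind. Stand each one upright on the bin's floor as it stands now, not on top of another part, and set it down rather than drop it. Leave the screw jar between the bins where it is.

Things in the scene. Friction and masses are not known exactly. Their poses are not given: they have to be found in the camera images.
- motor_a: One of two: a stepper motor, shaft up on the mat (z = 0): body 42 x 42 mm, 38 mm tall (aluminium end caps, black middle), 5 mm shaft rising 22 mm more from its centre (60 mm in all), about 0.28 kg. Origin: centre of its underside; z up the shaft; x, y square to the flat sides. Grip two facing sides. Nothing else within 60 mm of its centre.
- motor_b: The other: a stepper motor, shaft up on the mat (z = 0): body 42 x 42 mm, 38 mm tall (aluminium end caps, black middle), 5 mm shaft rising 22 mm more from its centre (60 mm in all), about 0.28 kg. Origin: centre of its underside; z up the shaft; x, y square to the flat sides. Grip two facing sides. Nothing else within 60 mm of its centre.
- pulley_a: One of two: a toothed aluminium belt pulley, hub up on the mat (z = 0): 38 mm flanges, 16 mm tall with a dark toothed ring between, then a hub 22 mm across, 10 mm tall (26 mm in all), about 60 g. Origin: centre of its underside; z is its axis. Grip the flanges from any direction. Nothing else within 60 mm of its centre.
- pulley_b: The other: a toothed aluminium belt pulley, hub up on the mat (z = 0): 38 mm flanges, 16 mm tall with a dark toothed ring between, then a hub 22 mm across, 10 mm tall (26 mm in all), about 60 g. Origin: centre of its underside; z is its axis. Grip the flanges from any direction. Nothing else within 60 mm of its centre.
- pillow_block: Grey cast pillow block on its foot on the mat (z = 0): foot 56 (x) by 20 (y) by 8 mm; round-topped housing 34 mm wide, 20 mm thick, 35 mm tall, brass nipple on top (38 mm in all), steel bearing in its two flat faces; about 0.12 kg. Origin: centre of its underside; y along the bearing's axis. Grip the two flat faces, 20 mm apart along y. Nothing else within 60 mm of its centre.
- bin_motors: One of three like black open bins, fixed; this one holds two stepper motors at its rear (+x). Outside 190 (x) by 138 mm (y), walls and floor 4 mm thick, 45 mm high, front 28 mm. Floor empty from the front wall (x = -91 mm) to x = +28 mm, over the inner width of 130 mm. Origin: centre of underside; inner floor 4 mm above; x to the rear, within 10 degrees of world x.
- bin_pulleys: One of three like black open bins, fixed; this one holds two toothed pulleys at its rear (+x). Outside 190 (x) by 138 mm (y), walls and floor 4 mm thick, 45 mm high, front 28 mm. Floor empty from the front wall (x = -91 mm) to x = +28 mm, over the inner width of 130 mm. Origin: centre of underside; inner floor 4 mm above; x to the rear, within 10 degrees of world x.
- bin_blocks: One of three like black open bins, fixed; this one holds two pillow blocks at its rear (+x). Outside 190 (x) by 138 mm (y), walls and floor 4 mm thick, 45 mm high, front 28 mm. Floor empty from the front wall (x = -91 mm) to x = +28 mm, over the inner width of 130 mm. Origin: centre of underside; inner floor 4 mm above; x to the rear, within 10 degrees of world x.
- screw_jar: A small clear jar of screws with a black cap, 36 mm across, 40 mm tall, standing between two bins; it stays where it is. Origin: centre of its underside.

How it is judged:
At the end, for the whole second after the job is handed in: All five parts are in the bin of their kind (centre within 88 mm front to rear and 62 mm sideways of the bin's), underside within 5 mm of its floor, upright within 7 degrees, released, at rest; nothing fell more than about 30 mm; jar moved less than 25 mm (x of motor_a in the frame of bin_motors between -0.088 and 0.088 m and y of motor_a in the frame of bin_motors between -0.062 and 0.062 m and z of motor_a in the frame of bin_motors between 0 and 0.009 m and angle between each of motor_a, motor_b, pulley_a, pulley_b, pillow_block's own z axis and vertical below 0.12 rad and linear speed of each of motor_a, motor_b, pulley_a, pulley_b, pillow_block below 0.03 m/s and contact force between each of motor_a, motor_b, pulley_a, pulley_b, pillow_block and the fingers below 0.1 N and x of motor_b in the frame of bin_motors between -0.088 and 0.088 m and y of motor_b in the frame of bin_motors between -0.062 and 0.062 m and z of motor_b in the frame of bin_motors between 0 and 0.009 m and x of pulley_a in the frame of bin_pulleys between -0.088 and 0.088 m and y of pulley_a in the frame of bin_pulleys between -0.062 and 0.062 m and z of pulley_a in the frame of bin_pulleys between 0 and 0.009 m and x of pulley_b in the frame of bin_pulleys between -0.088 and 0.088 m and y of pulley_b in the frame of bin_pulleys between -0.062 and 0.062 m and z of pulley_b in the frame of bin_pulleys between 0 and 0.009 m and x of pillow_block in the frame of bin_blocks between -0.088 and 0.088 m and y of pillow_block in the frame of bin_blocks between -0.062 and 0.062 m and z of pillow_block in the frame of bin_blocks between 0 and 0.009 m); the robot touches nothing.
It fails at once if a motor is dropped: it falls free of the fingers for more than about 30 mm (faster than 0.8 m/s) ((contact force between motor_a and the fingers below 0.05 N and linear speed of motor_a above 0.8 m/s) or (contact force between motor_b and the fingers below 0.05 N and linear speed of motor_b above 0.8 m/s)).
It fails at once if a pulley is dropped: it falls free of the fingers for more than about 30 mm (faster than 0.8 m/s) ((contact force between pulley_a and the fingers below 0.05 N and linear speed of pulley_a above 0.8 m/s) or (contact force between pulley_b and the fingers below 0.05 N and linear speed of pulley_b above 0.8 m/s)).
It fails at once if the pillow block is dropped: it falls free of the fingers for more than about 30 mm (faster than 0.8 m/s) ((contact force between pillow_block and the fingers below 0.05 N and linear speed of pillow_block above 0.8 m/s)).
It fails at once if the screw jar is pushed more than 25 mm from where it stood (distance of screw_jar from where it was at the start of the episode above 0.025 m).
It also fails if it takes over 122 s, if anything falls off the work surface, if the arm or the gripper's body presses on something with over 40 N, if the wrist force passes 120 N, or if a joint passes its speed limit or range.

### The arm

A 7-joint arm with a two-finger parallel gripper is mounted at the origin on the work surface. World frame = base frame: x ahead of the robot, y to its left, z up, the work surface at z = 0. Lengths are in m, angles in rad, forces in N, time in s.
With the tool pointing down it reaches from about 0.35 to 0.9 m from the base axis. Payload 8.1 kg.
Tool frame: the origin (TCP) lies midway between the tips of the shut fingers; the grasp point (between the pads) lies 19 mm behind it; z points along the fingers, y is the line along which they close (so a half turn about z gives the same grasp; the last joint's range is limited). The gripper opens to 92 mm and grips with 3 to 60 N. Pads are 19 mm wide; open, the fingers measure 130 mm over their backs; the gripper's body (75 mm by 190 mm) begins 47 mm behind the grasp point.
Start: joints at [-1.385, 0.434, 0.025, 1.573, -0.012, 1.134, -0.075], TCP at [0.178, 0.599, 0.227] pointing down, gripper open.
Joint ranges: [-2.62, 2.62], [-0.44, 2.09], [-1.27, 1.32], [0.08, 2.57], [-1.32, 4.46], [0.12, 2], [-2.74, 2.74]. Speed limits (rad/s): [2.22, 2.22, 3.01, 3.01, 3.14, 3.14, 3.14].

### API

Orientations are given as a rotation vector (axis times angle).
In Python, from cell import arm gives the robot as it stands.
- The arm moves only by the tool carry_out, never from a script. Its arguments are lists of equal length, an entry for each row: "claw": the finger opening in cm, from 0 to 9.18; "delta_pos": the shift along the tool's x, y, z in cm, a list of three; "angular": the turn, a rotation vector about the tool's x, y, z in rad, a list of three. In form: {"claw": [claw, ...], "delta_pos": [[dx, dy, dz], ...], "angular": [[ax, ay, az], ...]}. A call has 1 to 20 rows; each row shifts and turns the commanded pose from where the row before left it, along the tool's axes as they then stand; what a row does not reach is not made up. A row lasts 1/10 s, in which the tool goes at most 50 mm and 8.59 degrees, less where a joint would pass 70% of its speed; a pose out of reach is approached as far as the arm can. A call with a gripper value outside its range is refused whole. The fingers move at their own pace and stop on an object; "force" is the grip in N (left out, the last holds). Time passes only in rows, so rows that do not move let the fingers close. It gives the time, the measured TCP pose, the force, the opening and the grip force at its end, in the units of the state.
- arm.observe(): the state, without advancing time (a new reading comes with each control period).
- arm.get_image(name): name is "scene" or "side" or "wrist"; returns a dict with "frame" (384x512x3 uint8, red, green, blue), "mtx" (3x3 intrinsics, pixels), "dist" ([k1, k2, p1, p2, k3] as OpenCV has them; the pictures are not rectified), "T" (4x4, takes a point from camera to world coordinates). Camera axes: x right, y down, z forward; pixel columns grow to the right and rows downward; lengths in m; the calibration is good to about 2 mm. A picture is of the moment at which its call begins. There is no depth.
- arm.sign_off(): hands the job in; it is judged then, once.
Trained networks look in a picture, given as the dict that the camera call returned (one of the last four; its "shot" number tells which), for a name from the list of things; names that differ only in an ending like _2 or _b are one class to them, and where a whole thing is asked for, a point or a joint stands for the part that bears it (a point fixed in the world has none). Each returns a list of dicts, best first, with "conf" (0 to 1); they miss things now and then, are a little off and sometimes report something else, mostly with a low value. They report only what shows in the picture. A call takes as long as a camera call.
- arm.look_for(label, picture): "centre" ([column, row] as shares, 0 to 1, of the picture: columns of its width, rows of its height, amid what is visible of it).
- arm.trace(label, picture): "region" (384x512 bool, what is visible of it) and "centre" ([column, row] as shares, 0 to 1, of the picture: columns of its width, rows of its height, amid what is visible of it).
- arm.place_of(label, picture): "centre" ([column, row] as shares, 0 to 1, of the picture: columns of its width, rows of its height: a listed point, or the origin of a listed thing).
The state is a dict: "clock": time; "joints": joint angles; "dq": joint speeds; "joint_efforts": joint torques, N m; "position": TCP position; "ee_rot": TCP orientation; "force": force on the tool from outside, world axes, zero at the start; "ft_torque": the same for the moment, N m; "width": opening from 0.0 (shut) to 1.0 (fully open); "gripper_force": force on a finger pad.
Only numpy, scipy, OpenCV 4.12 (cv2) and the standard library are available. Lean on these libraries where they do the work, as an engineer would, in place of code of your own. Each camera call takes 0.05 s, during which the arm holds its last target. There are 200 camera calls.

## Working session

There is one attempt and no reset: what is moved stays moved. The work goes in short steps, Python scripts to look and compute and a tool call to move; the robot and the scene stay as the last step left them, time stands still between calls to the robot, and variables do not carry over. Pictures are saved under pics/ and viewed, at most 14 in all, crops included, and the job is handed in when it is done.

Besides the shell and the picture viewer there is one more tool, called in YAML: its name, and indented under it one key for each argument. carry_out: Moves the arm, as the interface text tells. Its arguments: {"type":"object","properties":{"claw":{"type":"array","items":{"type":"number"}},"delta_pos":{"type":"array","items":{"type":"array","items":{"type":"number"}}},"angular":{"type":"array","items":{"type":"array","items":{"type":"number"}}},"force":{"type":"number"}},"required":["claw","delta_pos","angular"]}

```bash
mkdir -p pics
cat > h.py <<'E'
import numpy as np, cv2, sys
from cell import arm
def ray(im,uv):
    p=cv2.undistortPoints(np.array([[uv]],float),np.array(im['mtx'],float),np.array(im['dist'],float))[0,0]
    T=np.array(im['T']); return T[:3,3],T[:3,:3]@np.array([p[0],p[1],1.])
def onz(im,uv,z=0.):
    o,d=ray(im,uv); return o+d*(z-o[2])/d[2]
def px(c): return [c[0]*512,c[1]*384]
def proj(im,P):
    T=np.linalg.inv(np.array(im['T'])); r=cv2.Rodrigues(T[:3,:3])[0]
    return cv2.projectPoints(np.array(P,float).reshape(-1,1,3),r,T[:3,3],np.array(im['mtx'],float),np.array(im['dist'],float))[0][:,0]
def save(im,n,s=1.5):
    cv2.imwrite('pics/'+n,cv2.resize(im['frame'][:,:,::-1],None,fx=s,fy=s))
E
python3 - <<'E'
from h import *
np.set_printoptions(precision=3,suppress=True)
s=arm.observe();print(s['position'],s['ee_rot'],s['clock'])
for n in ['scene','side']:
    im=arm.get_image(n); save(im,n+'0.png'); print(n,np.array(im['T']))
    for l in ['motor_a','pulley_a','pillow_block','bin_motors','bin_pulleys','bin_blocks','screw_jar']:
        for r in arm.place_of(l,im):
            if r['conf']>.2: p=px(r['centre']); print(n,l,round(r['conf'],2),np.round(p),onz(im,p)[:2])
E
```

```text
[0.178 0.599 0.226] [-0.452 -3.109  0.003] 0.0
scene [[ 0.512  0.515 -0.688  1.192]
 [ 0.859 -0.296  0.418 -0.402]
 [ 0.011 -0.804 -0.594  0.622]
 [ 0.     0.     0.     1.   ]]
scene motor_a 0.85 [234. 187.] [0.427 0.009]
scene motor_a 0.63 [312. 153.] [0.393 0.282]
scene pulley_a 0.74 [118. 217.] [ 0.398 -0.281]
scene pulley_a 0.57 [170. 213.] [ 0.442 -0.17 ]
scene pillow_block 0.63 [285. 167.] [0.413 0.173]
scene bin_motors 0.23 [316. 155.] [0.405 0.285]
scene bin_blocks 0.66 [274. 231.] [0.617 0.006]
scene screw_jar 0.9 [221. 260.] [ 0.637 -0.137]
side [[ 0.903 -0.282  0.325  0.227]
 [-0.43  -0.565  0.704 -0.68 ]
 [-0.015 -0.775 -0.632  0.649]
 [ 0.     0.     0.     1.   ]]
side motor_a 0.74 [165. 159.] [0.387 0.279]
side motor_a 0.72 [218. 213.] [0.439 0.006]
side motor_a 0.34 [322. 225.] [ 0.631 -0.135]
side pulley_a 0.83 [253. 265.] [ 0.444 -0.172]
side pulley_a 0.78 [260. 315.] [ 0.406 -0.284]
side pillow_block 0.68 [186. 178.] [0.412 0.169]
side bin_motors 0.82 [243. 138.] [0.621 0.277]
side bin_pulleys 0.8 [352. 265.] [ 0.626 -0.262]
side bin_blocks 0.86 [285. 190.] [0.617 0.012]
side screw_jar 0.67 [325. 224.] [ 0.64  -0.134]
```

View pics/scene0.png

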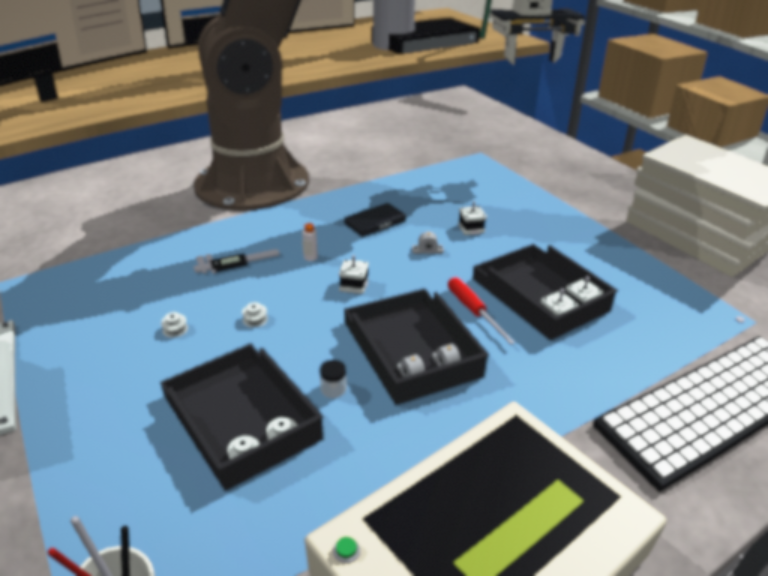

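View pics/side0.png

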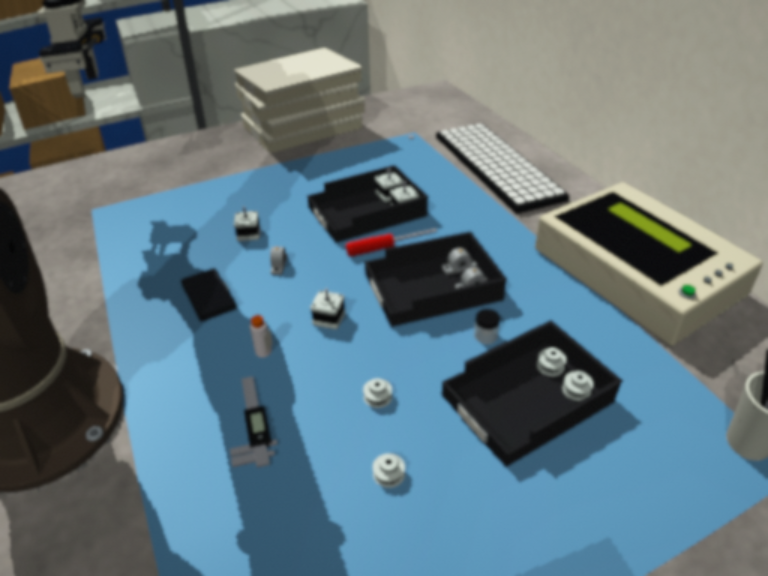

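The scene view shows two pulleys at left (px 175,322 and 254,313), motors at (353,273) and (472,217), and the block at (428,241). The bins, left to right, hold pulleys, blocks and motors. The detections agree with this. Next I'll move above the first parts for a wrist view.

carry_out:
  claw: [9,9,9,9,9,9,9,9,9,9,9,9,9,9]
  delta_pos:
    - [-3,-2.7,-0.7]
    - [-3,-2.7,-0.7]
    - [-3,-2.7,-0.7]
    - [-3,-2.7,-0.7]
    - [-3,-2.7,-0.7]
    - [-3,-2.7,-0.7]
    - [-3,-2.7,-0.7]
    - [-3,-2.7,-0.7]
    - [-3,-2.7,-0.7]
    - [-3,-2.7,-0.7]
    - [-3,-2.7,-0.7]
    - [0,0,0]
    - [0,0,0]
    - [0,0,0]
  angular:
    - [0,0,0]
    - [0,0,0]
    - [0,0,0]
    - [0,0,0]
    - [0,0,0]
    - [0,0,0]
    - [0,0,0]
    - [0,0,0]
    - [0,0,0]
    - [0,0,0]
    - [0,0,0]
    - [0,0,-0.145]
    - [0,0,-0.145]
    - [0,0,0]
  force: 25

```text
clock: 2.2
position: [0.4099, 0.2201, 0.3039]
ee_rot: [-0.005, 3.141, 0.001]
force: [0.6, -0.6, -0.4]
width: 0.982
gripper_force: 0.0
```

```bash
cat >> h.py <<'E'
np.set_printoptions(precision=4,suppress=True)
LAB=['motor_a','pulley_a','pillow_block','bin_motors','bin_pulleys','bin_blocks','screw_jar']
def state():
    s=arm.observe(); R=cv2.Rodrigues(np.array(s['ee_rot'],float))[0]
    print('t',round(s['clock'],2),'p',np.array(s['position']),'yaw(y)',round(np.degrees(np.arctan2(R[1,1],R[0,1])),2),'z',R[:,2],'w',round(s['width'],3),'gf',s['gripper_force'],'F',np.array(s['force']))
    return np.array(s['position']),R
def to(P,yaw=None):
    p,R=state(); d=R.T@(np.array(P)-p)*100
    print('delta cm',d)
    if yaw is not None:
        c=np.degrees(np.arctan2(R[1,1],R[0,1])); e=(yaw-c+90)%180-90
        print('turn az rad',-np.radians(e))
def find(im,labs=LAB,z=0,th=.2):
    for l in labs:
        for r in arm.place_of(l,im):
            if r['conf']>th: p=px(r['centre']); print(l,round(r['conf'],2),np.round(p,1),onz(im,p,z)[:2])
E
python3 - <<'E'
from h import *
state(); im=arm.get_image('wrist'); print(np.array(im['T'])); save(im,'w1.png'); find(im)
E
```

```text
t 2.2 p [0.4099 0.2201 0.3039] yaw(y) 90.17 z [ 0.0003  0.0004 -1.    ] w 0.982 gf 0.0 F [ 0.629  -0.6181 -0.3712]
[[-0.0026  0.9694  0.2456  0.3441]
 [ 1.      0.0025  0.0009  0.2196]
 [ 0.0002  0.2456 -0.9694  0.4626]
 [ 0.      0.      0.      1.    ]]
motor_a 0.76 [129.  181.4] [ 0.438  -0.0008]
motor_a 0.7 [295.1 153.4] [0.3882 0.2921]
pulley_a 0.8 [ 36.7 186.3] [ 0.4471 -0.1732]
bin_motors 0.67 [276.4 271.5] [0.615  0.2653]
```

View pics/w1.png

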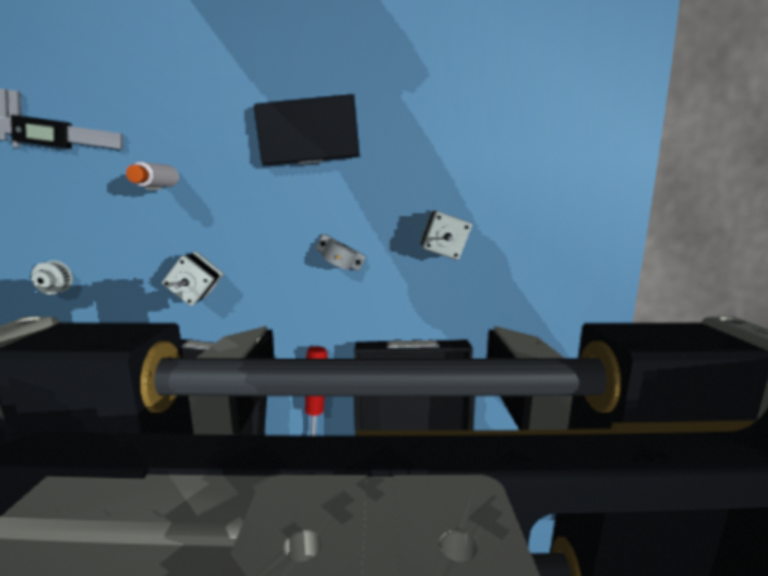

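The wrist view shows the motors at (190,277) and (446,235), the block at (341,252) and a pulley at (50,278). Now I'll fit yaws for the parts and poses for the bins.

```bash
cat >> h.py <<'E'
from scipy.optimize import minimize
def rect(im,lab,z,thr=None,hint=None):
    rs=[r for r in arm.trace(lab,im) if r['conf']>.2]
    for r in rs:
        m=np.array(r['region']); 
        if thr: m=m&(im['frame'].mean(2)>thr)
        v,u=np.nonzero(m)
        if len(v)<15: continue
        pts=np.array([onz(im,(a,b),z)[:2] for a,b in zip(u,v)],np.float32)
        (c,wh,a)=cv2.minAreaRect(pts)
        d=pts-pts.mean(0); w,V=np.linalg.eigh(d.T@d); 
        print(lab,round(r['conf'],2),'c',np.array(c),'wh',np.array(wh),'ang',round(a,1),'major',round(np.degrees(np.arctan2(V[1,1],V[0,1]))%180,1))
def binpts(q):
    c,s=np.cos(q[2]),np.sin(q[2]); P=[]
    for x in (-.095,.095):
        for y in (-.069,.069):
            for z in (0,.028 if x<0 else .045): P.append([x,y,z])
    P+= [[-.06,-.069,.045],[-.06,.069,.045]]
    P=np.array(P); P[:,:2]=P[:,:2]@np.array([[c,s],[-s,c]])+q[:2]; return P
def fitbin(obs,q0):
    def f(q):
        q=np.array(q)*[.01,.01,.1]+q0; t=0
        for im,m in obs:
            k=np.zeros((384*4,512*4),np.uint8); h=cv2.convexHull((proj(im,binpts(q))*4+1.5).astype(np.int32))
            cv2.fillConvexPoly(k,h,1); k=cv2.resize(k.astype(np.float32),(512,384),interpolation=cv2.INTER_AREA)
            t+=np.minimum(k,m).sum()/np.maximum(k,m).sum()
        return -t/len(obs)
    best=min((minimize(f,[0,0,a],method='Nelder-Mead',options=dict(initial_simplex=np.array([[0,0,a],[1,0,a],[0,1,a],[0,0,a+.8]]))) for a in (-.8,0,.8)),key=lambda r:r.fun)
    return best.x*[.01,.01,.1]+q0,-best.fun
E
python3 - <<'E'
from h import *
im=arm.get_image('wrist')
rect(im,'motor_a',.038,150); rect(im,'pillow_block',.008); rect(im,'pulley_a',.012)
I=[arm.get_image(n) for n in('scene','side')]
for l,q0 in (('bin_motors',(.62,.277,0)),('bin_blocks',(.617,.01,0)),('bin_pulleys',(.626,-.262,0))):
    obs=[]
    for i in I:
        for r in arm.trace(l,i):
            c=proj(i,[[q0[0],q0[1],.02]])[0]
            if np.linalg.norm(c-px(r['centre']))<25 and r['conf']>.3:
                m=np.array(r['region']).astype(np.uint8)
                k=np.zeros_like(m); cv2.fillConvexPoly(k,cv2.convexHull(np.argwhere(m)[:,::-1].astype(np.int32)),1)
                obs.append((i,k)); break
    if obs: print(l,len(obs),*fitbin(obs,np.array(q0)))
for i in I: find(i,['pillow_block'],0)
E
```

```text
motor_a 0.7 c [0.4353 0.0128] wh [0.0409 0.0532] ang 46.7 major 174.1
motor_a 0.57 c [0.39  0.292] wh [0.0388 0.0386] ang 71.7 major 12.8
pillow_block 0.59 c [0.4144 0.1736] wh [0.0566 0.0258] ang 60.6 major 59.5
pillow_block 0.32 c [0.3917 0.2943] wh [0.0509 0.0463] ang 69.9 major 60.3
pulley_a 0.71 c [ 0.4428 -0.1693] wh [0.0499 0.0399] ang 89.8 major 102.2
bin_motors 2 [0.6162 0.2588 0.0332] 0.960392951965332
bin_blocks 2 [ 0.6213  0.0038 -0.1206] 0.9610954523086548
bin_pulleys 2 [ 0.6216 -0.2642  0.0969] 0.9678994417190552
pillow_block 0.63 [286.5 167.5] [0.4169 0.1753]
pillow_block 0.36 [160.3 276.5] [ 0.6178 -0.2622]
pillow_block 0.71 [184.7 178.1] [0.4087 0.1698]
```

carry_out:
  claw: [9,9,9,9,9,9,9,9]
  delta_pos:
    - [-0.4,1.4,3]
    - [-0.4,1.4,3]
    - [-0.4,1.4,3]
    - [-0.4,1.4,3]
    - [-0.4,1.2,3]
    - [0,0,0]
    - [0,0,0]
    - [0,0,0]
  angular:
    - [0,0,0]
    - [0,0,0]
    - [0,0,0]
    - [0,0,0]
    - [0,0,0]
    - [0,0,0]
    - [0,0,0]
    - [0,0,0]

```text
clock: 4.1
position: [0.4304, 0.2882, 0.1552]
ee_rot: [-0.001, 3.14, 0.002]
force: [0.1, 0.3, 0.1]
width: 0.98
gripper_force: 0.0
```

Run:
```python
from h import *
state(); im=arm.get_image('wrist'); save(im,'w2.png'); find(im,['motor_a','pillow_block'],0); rect(im,'motor_a',.038,150); rect(im,'pillow_block',.008)
```

```text
t 4.1 p [0.4304 0.2882 0.1552] yaw(y) 90.02 z [ 0.0015  0.001  -1.    ] w 0.98 gf 0.0 F [0.1476 0.3322 0.1374]
motor_a 0.69 [255.5 148.5] [0.3892 0.2907]
motor_a 0.67 [ 22.8 193.1] [0.4426 0.0014]
pillow_block 0.75 [158.1 171.3] [0.4159 0.1748]
motor_a 0.86 c [0.39   0.2919] wh [0.0389 0.0386] ang 70.8 major 18.2
motor_a 0.64 c [0.4202 0.0357] wh [0.0494 0.0228] ang 86.3 major 93.4
pillow_block 0.65 c [0.4172 0.1735] wh [0.0554 0.0316] ang 62.5 major 65.5
```

View pics/w2.png

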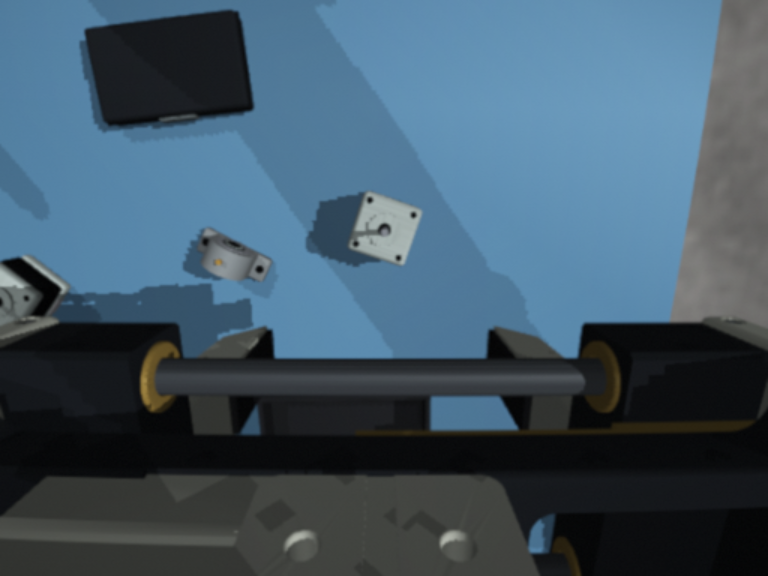

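Motor at (385,229), square sides at 71°, so its position is about (0.390, 0.292). Grasping it now.

carry_out:
  claw: [7,7,7,7,7,7,7,7,7,7,7,7,3,3,3,3,3,3]
  delta_pos:
    - [2,0.2,0]
    - [2,0.2,0]
    - [0,0,0]
    - [0,0,0]
    - [0,0,0]
    - [0,0,2.5]
    - [0,0,2.5]
    - [0,0,2.5]
    - [0,0,2.5]
    - [0,0,2.5]
    - [0,0,2]
    - [0,0,0]
    - [0,0,0]
    - [0,0,0]
    - [0,0,0]
    - [0,0,0]
    - [0,0,0]
    - [0,0,0]
  angular:
    - [0,0,0]
    - [0,0,0]
    - [0,0,0.11]
    - [0,0,0.11]
    - [0,0,0.11]
    - [0,0,0]
    - [0,0,0]
    - [0,0,0]
    - [0,0,0]
    - [0,0,0]
    - [0,0,0]
    - [0,0,0]
    - [0,0,0]
    - [0,0,0]
    - [0,0,0]
    - [0,0,0]
    - [0,0,0]
    - [0,0,0]
  force: 25

```text
clock: 6.15
position: [0.3899, 0.2924, 0.0095]
ee_rot: [0.514, 3.099, 0.001]
force: [-2.3, -1.9, 8.4]
width: 0.46
gripper_force: 25.0
```

```bash
cat >> h.py <<'E'
BIN={'m':(.6162,.2588,.0332),'b':(.6213,.0038,-.1206),'p':(.6216,-.2642,.0969)}
def inbin(b,x,y,z):
    q=BIN[b];c,s=np.cos(q[2]),np.sin(q[2]); P=[q[0]+c*x-s*y,q[1]+s*x+c*y,z]
    print('target',np.array(P)); to(P,90+np.degrees(q[2]))
E
python3 - <<'E'
from h import *
inbin('m',-.005,0,.014)
E
```

```text
target [0.6112 0.2586 0.014 ]
t 6.15 p [0.3899 0.2924 0.0095] yaw(y) 71.15 z [ 0.0005  0.0006 -1.    ] w 0.46 gf 25.000829100608826 F [-2.3174 -1.8818  8.3597]
delta cm [-22.0406   3.9522  -0.4426]
turn az rad -0.3622071946260567
```

carry_out:
  claw: [3,3,3,3,3,3,3,3,3,3,3,3,3,3,3,3,3]
  delta_pos:
    - [0,0,-2]
    - [0,0,-4]
    - [0,0,-4]
    - [0,0,-2]
    - [-2,0.4,0]
    - [-3,0.5,0]
    - [-3,0.5,0]
    - [-3,0.5,0]
    - [-3,0.5,0]
    - [-3,0.5,0]
    - [-3,0.5,0]
    - [-2,0.5,0]
    - [0,0,0]
    - [0,0,0]
    - [0,0,0]
    - [0,0,0]
    - [0,0,0]
  angular:
    - [0,0,0]
    - [0,0,0]
    - [0,0,0]
    - [0,0,0]
    - [0,0,0]
    - [0,0,0]
    - [0,0,0]
    - [0,0,0]
    - [0,0,0]
    - [0,0,0]
    - [0,0,0]
    - [0,0,0]
    - [0,0,-0.12]
    - [0,0,-0.12]
    - [0,0,-0.12]
    - [0,0,0]
    - [0,0,0]

```text
clock: 7.85
position: [0.6102, 0.2581, 0.1286]
ee_rot: [0.043, -3.141, -0.0]
force: [-0.4, -0.1, -2.0]
width: 0.453
gripper_force: 25.0
```

Run:
```python
from h import *
inbin('m',-.005,0,.014)
im=arm.get_image('wrist'); save(im,'w3.png')
find(im,['bin_motors','motor_a'])
pt=proj(im,binpts(np.array(BIN['m']))); print(pt*1.5)
```

```text
target [0.6112 0.2586 0.014 ]
t 7.85 p [0.6102 0.2581 0.1286] yaw(y) 91.57 z [-0.0006 -0.     -1.    ] w 0.453 gf 24.998948872089386 F [-0.3851 -0.1184 -1.9668]
delta cm [-0.1115  0.053  11.4555]
turn az rad -0.005711194520307664
bin_motors 0.93 [255.4 195.6] [0.6183 0.2605]
bin_motors 0.28 [253.7 227.4] [0.656  0.2596]
motor_a 0.86 [252.9 229.8] [0.6589 0.2588]
motor_a 0.76 [ 2.7 16. ] [0.4412 0.0044]
[[279.551  156.7112]
 [268.562  153.0113]
 [480.8742 155.4679]
 [491.9611 151.6299]
 [295.3889 406.1097]
 [282.2802 439.7708]
 [467.7073 405.1922]
 [481.3668 438.7325]
 [264.8979 211.8848]
 [496.3542 210.4993]]
```

View pics/w3.png

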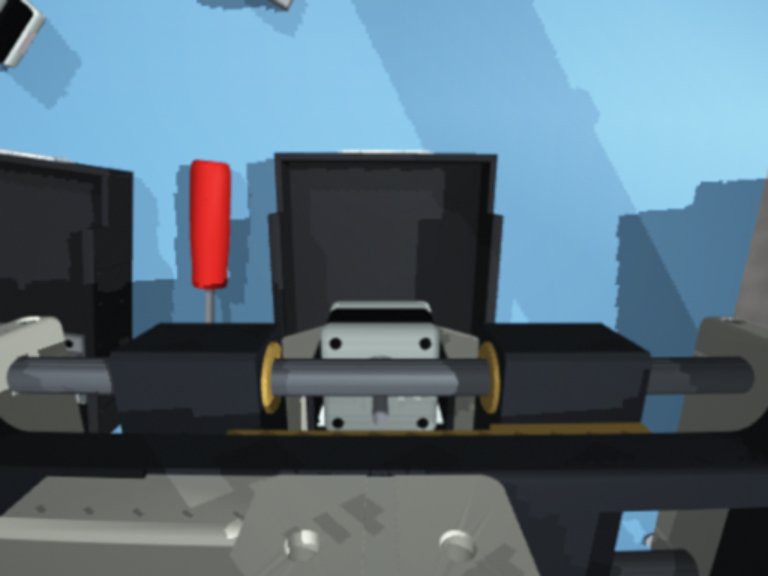

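The bin rim runs from x-pixel 276 to 497, about 3 mm to +y of my fit, and the yaw matches. I'll correct for that and lower the motor.

carry_out:
  claw: [3,3,3,3,3,3,3,3,3,4.6,5.4,5.4,5.4,5.4,5.4,5.4,5.4,5.4]
  delta_pos:
    - [-0.2,0.4,0]
    - [0,0,3]
    - [0,0,3]
    - [0,0,2.5]
    - [0,0,1.5]
    - [0,0,0.9]
    - [0,0,0.5]
    - [0,0,0]
    - [0,0,0]
    - [0,0,0]
    - [0,0,0]
    - [0,0,0]
    - [0,0,0]
    - [0,0,-1]
    - [0,0,-3]
    - [0,0,-4]
    - [0,0,-3]
    - [0,0,0]
  angular:
    - [0,0,0]
    - [0,0,0]
    - [0,0,0]
    - [0,0,0]
    - [0,0,0]
    - [0,0,0]
    - [0,0,0]
    - [0,0,0]
    - [0,0,0]
    - [0,0,0]
    - [0,0,0]
    - [0,0,0]
    - [0,0,0]
    - [0,0,0]
    - [0,0,0]
    - [0,0,0]
    - [0,0,0]
    - [0,0,0]

```text
clock: 9.8
position: [0.6153, 0.2634, 0.1306]
ee_rot: [-0.048, 3.133, 0.006]
force: [1.0, 0.1, -0.8]
width: 0.589
gripper_force: 0.0
```

```bash
sed -i "s/'m':(.6162,.2588,.0332)/'m':(.618,.262,.0332)/" h.py
python3 - <<'E'
from h import *
state()
to((.440,.005,.13),90)
for n in('scene','side'):
    im=arm.get_image(n); find(im,['motor_a'],0)
E
```

```text
t 9.8 p [0.6153 0.2634 0.1306] yaw(y) 91.76 z [ 0.0077  0.0039 -1.    ] w 0.589 gf 0.0 F [ 1.0108  0.0618 -0.7635]
t 9.8 p [0.6153 0.2634 0.1306] yaw(y) 91.76 z [ 0.0077  0.0039 -1.    ] w 0.589 gf 0.0 F [ 1.0108  0.0618 -0.7635]
delta cm [ 18.3157 -25.287   -0.1765]
turn az rad 0.030791442101721224
motor_a 0.71 [359.  196.7] [0.6157 0.2572]
motor_a 0.68 [233.5 189.6] [0.4347 0.0026]
motor_a 0.89 [220.1 212.4] [0.4433 0.0065]
motor_a 0.67 [243.3 140.1] [0.6171 0.2672]
```

carry_out:
  claw: [7,7,7,7,7,7,7,7,7,7,7,7]
  delta_pos:
    - [1,-2,0]
    - [1.5,-2.5,0]
    - [1.5,-2.5,0]
    - [1.5,-2.5,0]
    - [1.5,-2.5,-0.2]
    - [1.5,-2.5,-0.2]
    - [1.5,-2.5,-0.2]
    - [1.5,-2.5,-0.2]
    - [1.5,-2.5,-0.2]
    - [1.5,-2.2,-0.2]
    - [1,-1,-0.2]
    - [0,0,0]
  angular:
    - [0,0,0]
    - [0,0,0]
    - [0,0,0]
    - [0,0,0]
    - [0,0,0]
    - [0,0,0]
    - [0,0,0]
    - [0,0,0]
    - [0,0,0]
    - [0,0,0]
    - [0,0,0.03]
    - [0,0,0]

```text
clock: 11.2
position: [0.4638, 0.0044, 0.1384]
ee_rot: [-0.005, -3.14, 0.0]
force: [0.0, -0.3, 0.6]
width: 0.76
gripper_force: 0.0
```

Run:
```python
from h import *
state(); im=arm.get_image('wrist'); save(im,'w4.png'); find(im,['motor_a','pillow_block'],0); rect(im,'motor_a',.038,150); rect(im,'pillow_block',.008)
```

```text
t 11.2 p [0.4638 0.0044 0.1384] yaw(y) 89.82 z [-0.0017 -0.0003 -1.    ] w 0.76 gf 0.0 F [ 0.0362 -0.3482  0.5576]
motor_a 0.82 [254.2 166.4] [0.4406 0.0052]
pillow_block 0.78 [406.1 141.2] [0.4128 0.1734]
motor_a 0.82 c [0.4402 0.0086] wh [0.0396 0.0405] ang 49.1 major 6.8
pillow_block 0.88 c [0.4099 0.1742] wh [0.0585 0.028 ] ang 65.7 major 69.2
```

View pics/w4.png

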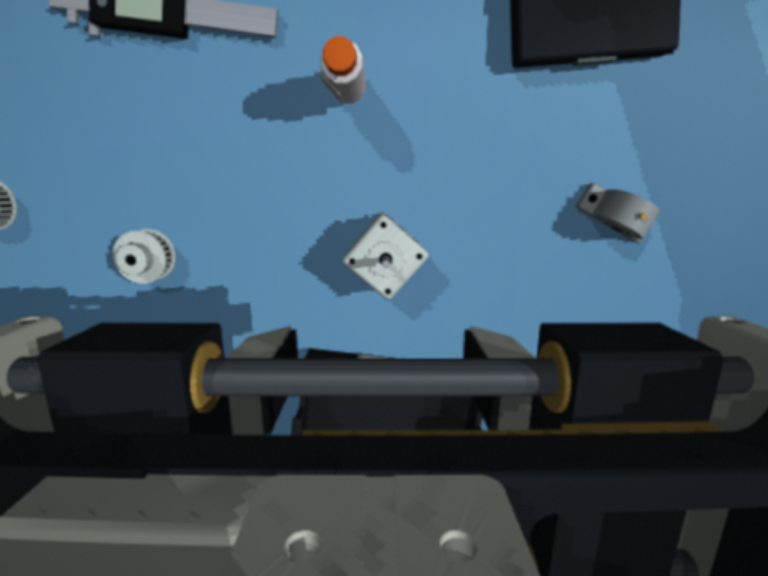

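Motor at (386,257), corners giving sides at about 47.5°. I'll grip along 138° so the gripper body stays clear of the orange-capped tube.

carry_out:
  claw: [7,7,7,7,7,7,7,7,7,7,7,7,7,7,3,3,3,3,3]
  delta_pos:
    - [2.3,0.2,0]
    - [0,0,0]
    - [0,0,0]
    - [0,0,0]
    - [0,0,0]
    - [0,0,0]
    - [0,0,0]
    - [0,0,0]
    - [0,0,3]
    - [0,0,3]
    - [0,0,3]
    - [0,0,2.5]
    - [0,0,1.3]
    - [0,0,0]
    - [0,0,0]
    - [0,0,0]
    - [0,0,0]
    - [0,0,0]
    - [0,0,0]
  angular:
    - [0,0,0]
    - [0,0,-0.139]
    - [0,0,-0.139]
    - [0,0,-0.139]
    - [0,0,-0.139]
    - [0,0,-0.139]
    - [0,0,-0.139]
    - [0,0,0]
    - [0,0,0]
    - [0,0,0]
    - [0,0,0]
    - [0,0,0]
    - [0,0,0]
    - [0,0,0]
    - [0,0,0]
    - [0,0,0]
    - [0,0,0]
    - [0,0,0]
    - [0,0,0]

```text
clock: 13.35
position: [0.4426, 0.0079, 0.0114]
ee_rot: [-1.274, 2.871, -0.0]
force: [-1.4, 1.1, 8.0]
width: 0.457
gripper_force: 25.0
```

Run:
```python
from h import *
inbin('m',-.063,0,.014)
```

```text
target [0.555  0.2599 0.014 ]
t 13.35 p [0.4426 0.0079 0.0114] yaw(y) 137.85 z [ 0.001   0.0004 -1.    ] w 0.457 gf 24.98803675174713 F [-1.4278  1.1096  8.0078]
delta cm [-26.2309   8.5788  -0.2412]
turn az rad 0.8018784035719417
```

carry_out:
  claw: [3,3,3,3,3,3,3,3,3,3,3,3,3,3,3,3,3,3,3,3]
  delta_pos:
    - [0,0,-2]
    - [0,0,-4]
    - [0,0,-4]
    - [0,0,-2]
    - [-2,0.6,0]
    - [-3,1,0]
    - [-3,1,0]
    - [-3,1,0]
    - [-3,1,0]
    - [-3,1,0]
    - [-3,1,0]
    - [-3,1,0]
    - [-3.2,1,0]
    - [0,0,0]
    - [0,0,0]
    - [0,0,0]
    - [0,0,0]
    - [0,0,0]
    - [0,0,0]
    - [0,0,0]
  angular:
    - [0,0,0]
    - [0,0,0]
    - [0,0,0]
    - [0,0,0]
    - [0,0,0]
    - [0,0,0]
    - [0,0,0]
    - [0,0,0]
    - [0,0,0]
    - [0,0,0]
    - [0,0,0]
    - [0,0,0]
    - [0,0,0]
    - [0,0,0.134]
    - [0,0,0.134]
    - [0,0,0.134]
    - [0,0,0.134]
    - [0,0,0.134]
    - [0,0,0.132]
    - [0,0,0]

```text
clock: 15.35
position: [0.5539, 0.2595, 0.1305]
ee_rot: [0.049, -3.141, 0.001]
force: [0.2, -1.2, -2.4]
width: 0.452
gripper_force: 25.0
```

Run:
```python
from h import *
inbin('m',-.063,0,.0155)
im=arm.get_image('wrist'); save(im,'w5.png')
print(proj(im,binpts(np.array(BIN['m'])))*1.5)
```

```text
target [0.555  0.2599 0.0155]
t 15.35 p [0.5539 0.2595 0.1305] yaw(y) 91.78 z [-0.0006 -0.0005 -1.    ] w 0.452 gf 24.986991584300995 F [ 0.2262 -1.2454 -2.3725]
delta cm [-0.126   0.0414 11.498 ]
turn az rad -0.0021543076771266723
[[285.3369 240.7255]
 [275.5528 245.9167]
 [476.1646 240.2901]
 [486.1024 245.4395]
 [299.4149 466.1797]
 [287.7354 506.3951]
 [462.867  465.9047]
 [474.8717 506.0982]
 [272.3873 304.4142]
 [489.5638 303.9553]]
```

View pics/w5.png

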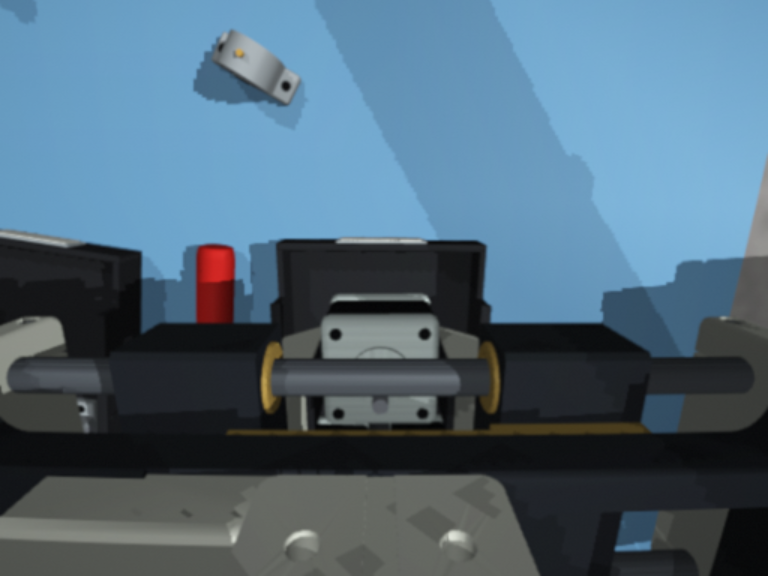

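The front rim is at row 241, within about 3 mm of the fit, and the held motor is centred. Lowering it.

carry_out:
  claw: [3,3,3,3,3,3,3,3,4.6,5.4,5.4,5.4,5.4,5.4,5.4,5.4,5.4]
  delta_pos:
    - [0,0,3]
    - [0,0,3]
    - [0,0,2.5]
    - [0,0,1.5]
    - [0,0,1]
    - [0,0,0.5]
    - [0,0,0]
    - [0,0,0]
    - [0,0,0]
    - [0,0,0]
    - [0,0,0]
    - [0,0,0]
    - [0,0,-1]
    - [0,0,-3]
    - [0,0,-4]
    - [0,0,-3]
    - [0,0,0]
  angular:
    - [0,0,0]
    - [0,0,0]
    - [0,0,0]
    - [0,0,0]
    - [0,0,0]
    - [0,0,0]
    - [0,0,0]
    - [0,0,0]
    - [0,0,0]
    - [0,0,0]
    - [0,0,0]
    - [0,0,0]
    - [0,0,0]
    - [0,0,0]
    - [0,0,0]
    - [0,0,0]
    - [0,0,0]

```text
clock: 17.1
position: [0.5571, 0.2607, 0.1311]
ee_rot: [-0.052, 3.134, 0.006]
force: [1.2, 0.4, 0.8]
width: 0.589
gripper_force: 0.0
```

Run:
```python
from h import *
im=arm.get_image('wrist'); find(im,['pillow_block'],0); rect(im,'pillow_block',.008)
to((.45,.174,.14),90)
im=arm.get_image('side'); find(im,['motor_a','pillow_block'],0)
```

```text
pillow_block 0.56 [172.   43.2] [0.4139 0.176 ]
pillow_block 0.91 c [0.4126 0.1758] wh [0.0558 0.0242] ang 59.9 major 60.6
t 17.25 p [0.554  0.2595 0.1258] yaw(y) 91.91 z [-0.0002  0.0001 -1.    ] w 0.589 gf 0.0 F [0.1327 0.2274 0.319 ]
delta cm [10.6782 -8.1983 -1.4225]
turn az rad 0.033278621241623445
motor_a 0.8 [222.8 147.7] [0.5491 0.257 ]
motor_a 0.71 [244.8 141.7] [0.6174 0.2573]
```

carry_out:
  claw: [7,7,7,7,7,7,7]
  delta_pos:
    - [2,-1.5,-0.3]
    - [3,-2,-0.3]
    - [3,-2,-0.3]
    - [2,-1.5,-0.3]
    - [1.7,-1.2,-0.2]
    - [0,0,0]
    - [0,0,0]
  angular:
    - [0,0,0]
    - [0,0,0]
    - [0,0,0]
    - [0,0,0]
    - [0,0,0]
    - [0,0,0.033]
    - [0,0,0]

```text
clock: 18.1
position: [0.44, 0.1737, 0.1395]
ee_rot: [-0.002, -3.141, 0.0]
force: [0.4, 0.5, 1.1]
width: 0.763
gripper_force: 0.0
```

Run:
```python
from h import *
state(); im=arm.get_image('wrist'); save(im,'w6.png'); find(im,['pillow_block'],0); rect(im,'pillow_block',.008)
for uv in [(0,0)]: pass
```

```text
t 18.1 p [0.44   0.1737 0.1395] yaw(y) 89.93 z [-0.0003 -0.0001 -1.    ] w 0.763 gf 0.0 F [0.4002 0.5023 1.0511]
pillow_block 0.97 [255.9 165.7] [0.4165 0.1765]
pillow_block 0.77 c [0.4147 0.174 ] wh [0.0556 0.0252] ang 62.4 major 61.2
```

View pics/w6.png

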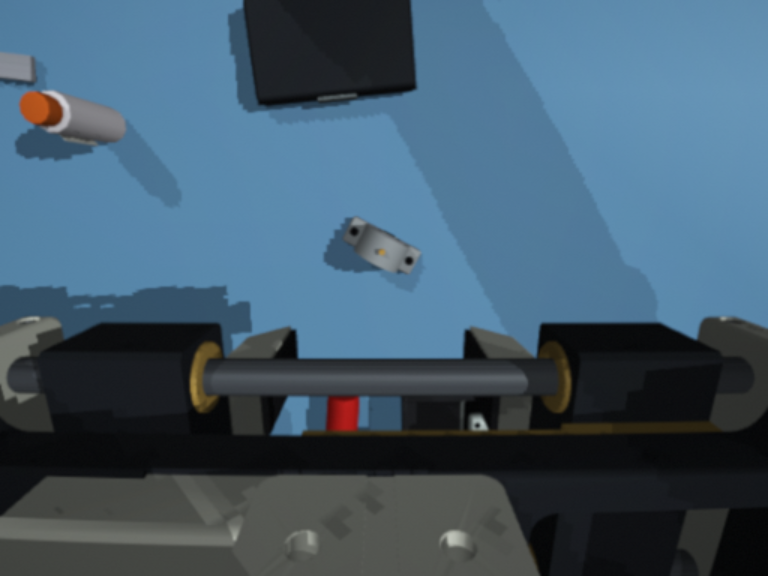

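The block's foot holes are at (354,231) and (409,260), so the long axis is about 62° and the grip direction 152°.

carry_out:
  claw: [5,5,5,5,5,5,5,5,5,5,5,5,5,5,5,1,1,1,1,1]
  delta_pos:
    - [2.5,0,0]
    - [0,0,0]
    - [0,0,0]
    - [0,0,0]
    - [0,0,0]
    - [0,0,0]
    - [0,0,0]
    - [0,0,0]
    - [0,0,0]
    - [0,0,3]
    - [0,0,3]
    - [0,0,3]
    - [0,0,3]
    - [0,0,1.3]
    - [0,0,0]
    - [0,0,0]
    - [0,0,0]
    - [0,0,0]
    - [0,0,0]
    - [0,0,0]
  angular:
    - [0,0,0]
    - [0,0,-0.135]
    - [0,0,-0.135]
    - [0,0,-0.135]
    - [0,0,-0.135]
    - [0,0,-0.135]
    - [0,0,-0.135]
    - [0,0,-0.135]
    - [0,0,-0.135]
    - [0,0,0]
    - [0,0,0]
    - [0,0,0]
    - [0,0,0]
    - [0,0,0]
    - [0,0,0]
    - [0,0,0]
    - [0,0,0]
    - [0,0,0]
    - [0,0,0]
    - [0,0,0]

```text
clock: 20.25
position: [0.4153, 0.1741, 0.0074]
ee_rot: [-1.615, 2.693, 0.0]
force: [-2.0, 0.6, 8.1]
width: 0.217
gripper_force: 25.0
```

Run:
```python
from h import *
inbin('b',-.035,0,.011)
```

```text
target [0.5866 0.008  0.011 ]
t 20.25 p [0.4153 0.1741 0.0074] yaw(y) 151.9 z [ 0.0007  0.0007 -1.    ] w 0.217 gf 25.001128613948822 F [-2.0042  0.5716  8.0725]
delta cm [  6.5801 -22.9319  -0.3639]
turn az rad 1.2009472380465982
```

carry_out:
  claw: [1,1,1,1,1,1,1,1,1,1,1,1,1,1,1,1,1,1,1,1]
  delta_pos:
    - [0,0,-3]
    - [0,0,-4.5]
    - [0,0,-4.5]
    - [0.6,-2,0]
    - [0.9,-3,0]
    - [0.9,-3,0]
    - [0.9,-3,0]
    - [0.9,-3,0]
    - [0.9,-3,0]
    - [0.9,-3,0]
    - [0.6,-2.9,0]
    - [0,0,0]
    - [0,0,0]
    - [0,0,0]
    - [0,0,0]
    - [0,0,0]
    - [0,0,0]
    - [0,0,0]
    - [0,0,0]
    - [0,0,0]
  angular:
    - [0,0,0]
    - [0,0,0]
    - [0,0,0]
    - [0,0,0]
    - [0,0,0]
    - [0,0,0]
    - [0,0,0]
    - [0,0,0]
    - [0,0,0]
    - [0,0,0]
    - [0,0,0]
    - [0,0,0.15]
    - [0,0,0.15]
    - [0,0,0.15]
    - [0,0,0.15]
    - [0,0,0.15]
    - [0,0,0.15]
    - [0,0,0.15]
    - [0,0,0.15]
    - [0,0,0]

```text
clock: 22.25
position: [0.5857, 0.0078, 0.1266]
ee_rot: [-0.191, -3.135, 0.0]
force: [0.9, -0.7, -1.3]
width: 0.211
gripper_force: 25.0
```

Run:
```python
from h import *
inbin('b',-.035,0,.0115)
im=arm.get_image('wrist'); save(im,'w7.png')
print(proj(im,binpts(np.array(BIN['b'])))[[1,3,8,9]]*1.5)
```

```text
target [0.5866 0.008  0.0115]
t 22.25 p [0.5857 0.0078 0.1266] yaw(y) 83.01 z [-0.0005 -0.0002 -1.    ] w 0.211 gf 25.00149428844452 F [ 0.8599 -0.68   -1.267 ]
delta cm [-0.0915  0.0304 11.5079]
turn az rad -0.0013588501767878701
[[271.0494 201.7265]
 [490.2579 201.3842]
 [267.4358 261.2344]
 [494.0937 260.9001]]
```

View pics/w7.png

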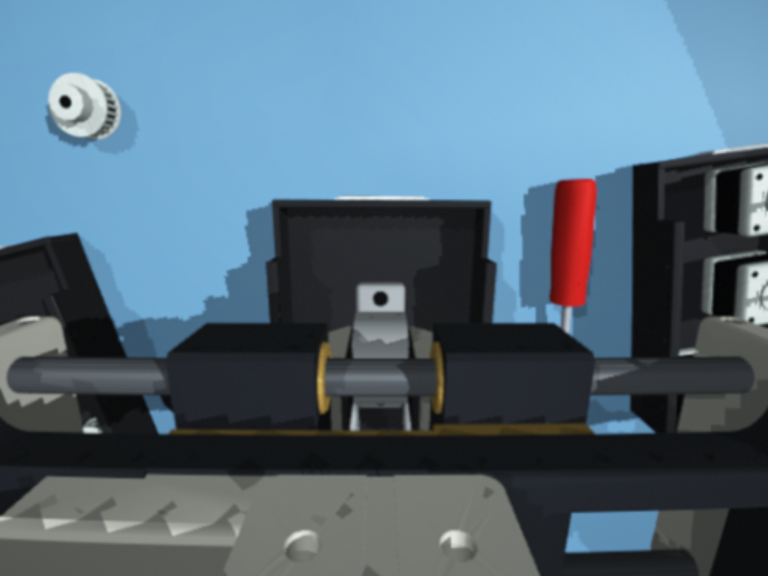

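The fit matches the rim (273–491, row 200), the block is upright and centred, and both placed motors can be seen at right. Lowering the block.

carry_out:
  claw: [1,1,1,1,1,1,1,1,2.4,3.4,3.4,3.4,3.4,3.4,3.4,3.4,3.4]
  delta_pos:
    - [0,0,3]
    - [0,0,3]
    - [0,0,2.5]
    - [0,0,1.5]
    - [0,0,1]
    - [0,0,0.5]
    - [0,0,0]
    - [0,0,0]
    - [0,0,0]
    - [0,0,0]
    - [0,0,0]
    - [0,0,0]
    - [0,0,-1]
    - [0,0,-3]
    - [0,0,-4]
    - [0,0,-3.5]
    - [0,0,0]
  angular:
    - [0,0,0]
    - [0,0,0]
    - [0,0,0]
    - [0,0,0]
    - [0,0,0]
    - [0,0,0]
    - [0,0,0]
    - [0,0,0]
    - [0,0,0]
    - [0,0,0]
    - [0,0,0]
    - [0,0,0]
    - [0,0,0]
    - [0,0,0]
    - [0,0,0]
    - [0,0,0]
    - [0,0,0]

```text
clock: 24.0
position: [0.5891, 0.0073, 0.1322]
ee_rot: [0.188, 3.128, 0.002]
force: [0.4, -0.3, 0.9]
width: 0.369
gripper_force: 0.0
```

Run:
```python
from h import *
im=arm.get_image('side'); find(im,['pillow_block'],0)
to((.47,-.17,.13),90)
```

```text
pillow_block 0.59 [272.4 193.3] [0.5833 0.0142]
t 24.1 p [0.5865 0.0077 0.128 ] yaw(y) 83.14 z [ 0.0023  0.0006 -1.    ] w 0.368 gf 0.0 F [-0.2731  0.2631 -0.6473]
delta cm [  9.4461 -19.0388  -0.2397]
turn az rad -0.11970123785102971
```

carry_out:
  claw: [7,7,7,7,7,7,7,7,7,7]
  delta_pos:
    - [0.9,-1.8,0]
    - [1.4,-2.9,0]
    - [1.4,-2.9,0]
    - [1.4,-2.9,0]
    - [1.4,-2.9,0]
    - [1.4,-2.9,0]
    - [1.5,-2.7,0]
    - [0,0,0]
    - [0,0,0]
    - [0,0,0]
  angular:
    - [0,0,0]
    - [0,0,0]
    - [0,0,0]
    - [0,0,0]
    - [0,0,0]
    - [0,0,0]
    - [0,0,0]
    - [0,0,-0.12]
    - [0,0,0]
    - [0,0,0]

```text
clock: 25.1
position: [0.4691, -0.1697, 0.126]
ee_rot: [-0.005, -3.14, -0.001]
force: [0.9, -0.3, -0.7]
width: 0.763
gripper_force: 0.0
```

Run:
```python
from h import *
state(); im=arm.get_image('wrist'); save(im,'w8.png'); find(im,['pulley_a'],0); rect(im,'pulley_a',.012)
to((.4445,-.171,.003),90)
```

```text
t 25.1 p [ 0.4691 -0.1697  0.126 ] yaw(y) 89.82 z [-0.0014  0.0006 -1.    ] w 0.763 gf 0.0 F [ 0.8749 -0.2823 -0.6699]
pulley_a 0.91 [142.8 128.7] [ 0.4042 -0.2849]
pulley_a 0.89 [253.8 166.9] [ 0.4448 -0.1692]
pulley_a 0.71 c [ 0.4428 -0.1683] wh [0.038  0.0372] ang 45.3 major 5.7
pulley_a 0.65 c [ 0.4032 -0.2854] wh [0.0434 0.0361] ang 89.5 major 92.7
t 25.25 p [ 0.4699 -0.1692  0.1263] yaw(y) 89.97 z [-0.0007  0.0002 -1.    ] w 0.759 gf 0.0 F [ 0.0144  0.0601 -0.1511]
delta cm [ 2.5356 -0.1797 12.3357]
turn az rad -0.0006048590792097861
```

View pics/w8.png

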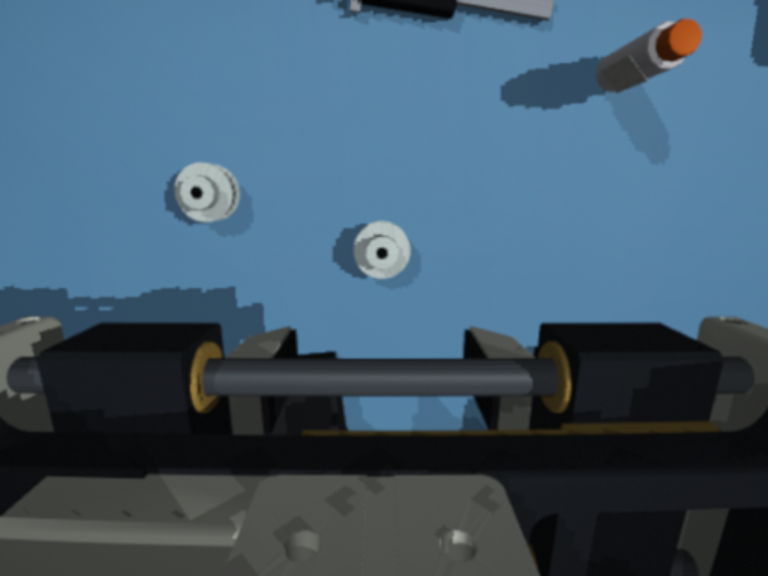

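Pulleys at (381,250) and (207,191), the near one at about (0.444, −0.169).

carry_out:
  claw: [6,6,6,6,6,6,6,6,2,2,2,2,2]
  delta_pos:
    - [2.6,0,0]
    - [0,0,0]
    - [0,0,3]
    - [0,0,3]
    - [0,0,3]
    - [0,0,2.3]
    - [0,0,1]
    - [0,0,0]
    - [0,0,0]
    - [0,0,0]
    - [0,0,0]
    - [0,0,0]
    - [0,0,0]
  angular:
    - [0,0,0]
    - [0,0,0]
    - [0,0,0]
    - [0,0,0]
    - [0,0,0]
    - [0,0,0]
    - [0,0,0]
    - [0,0,0]
    - [0,0,0]
    - [0,0,0]
    - [0,0,0]
    - [0,0,0]
    - [0,0,0]
  force: 20

```text
clock: 26.55
position: [0.4446, -0.1698, 0.0045]
ee_rot: [-0.0, 3.14, -0.0]
force: [-0.5, 0.5, 8.0]
width: 0.407
gripper_force: 20.0
```

Run:
```python
from h import *
inbin('p',-.008,0,.008)
```

```text
target [ 0.6136 -0.265   0.008 ]
t 26.55 p [ 0.4446 -0.1698  0.0045] yaw(y) 90.01 z [ 0.0016 -0.     -1.    ] w 0.407 gf 20.000925064086914 F [-0.4725  0.4602  7.9985]
delta cm [-16.9011  -9.5187  -0.3194]
turn az rad -0.09668188382422571
```

carry_out:
  claw: [2,2,2,2,2,2,2,2,2,2,2,2,2]
  delta_pos:
    - [0,0,-3]
    - [0,0,-4.5]
    - [0,0,-4.5]
    - [-1.9,-1,0]
    - [-2.5,-1.4,0]
    - [-2.5,-1.4,0]
    - [-2.5,-1.4,0]
    - [-2.5,-1.4,0]
    - [-2.5,-1.5,0]
    - [-2.5,-1.4,0]
    - [0,0,0]
    - [0,0,0]
    - [0,0,0]
  angular:
    - [0,0,0]
    - [0,0,0]
    - [0,0,0]
    - [0,0,0]
    - [0,0,0]
    - [0,0,0]
    - [0,0,0]
    - [0,0,0]
    - [0,0,0]
    - [0,0,0]
    - [0,0,-0.097]
    - [0,0,0]
    - [0,0,0]

```text
clock: 27.85
position: [0.6123, -0.2646, 0.1236]
ee_rot: [0.148, -3.137, -0.001]
force: [-0.3, 0.3, -0.0]
width: 0.404
gripper_force: 20.0
```

Run:
```python
from h import *
inbin('p',-.008,0,.0085)
im=arm.get_image('wrist'); save(im,'w9.png')
print(proj(im,binpts(np.array(BIN['p'])))[[1,3,8,9]]*1.5)
```

```text
target [ 0.6136 -0.265   0.0085]
t 27.85 p [ 0.6123 -0.2646  0.1236] yaw(y) 95.42 z [-0.0006  0.0006 -1.    ] w 0.404 gf 19.999659061431885 F [-0.3304  0.3325 -0.0124]
delta cm [-0.1338 -0.0609 11.5119]
turn az rad -0.002382207613305926
[[265.328  157.3869]
 [492.4673 156.7633]
 [261.3199 217.4749]
 [496.754  216.8381]]
```

View pics/w9.png

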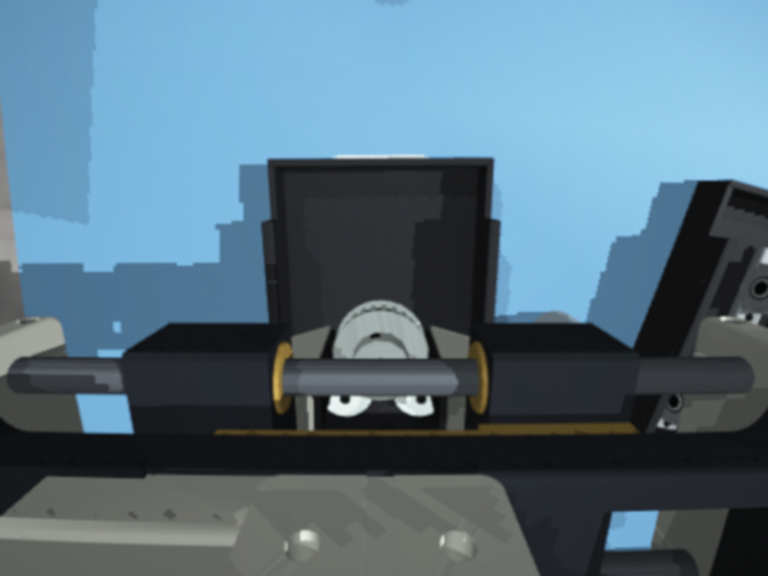

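The rim (268–493, row 158) matches the fit, and the pulley is held hub up. Lowering it.

carry_out:
  claw: [2,2,2,2,2,2,2,2,4.2,5,5,5,5,5,5,5,5]
  delta_pos:
    - [-0.1,0,3]
    - [0,0,3]
    - [0,0,2.5]
    - [0,0,1.5]
    - [0,0,1]
    - [0,0,0.5]
    - [0,0,0]
    - [0,0,0]
    - [0,0,0]
    - [0,0,0]
    - [0,0,0]
    - [0,0,0]
    - [0,0,-1]
    - [0,0,-3]
    - [0,0,-4]
    - [0,0,-3.5]
    - [0,0,0]
  angular:
    - [0,0,0]
    - [0,0,0]
    - [0,0,0]
    - [0,0,0]
    - [0,0,0]
    - [0,0,0]
    - [0,0,0]
    - [0,0,0]
    - [0,0,0]
    - [0,0,0]
    - [0,0,0]
    - [0,0,0]
    - [0,0,0]
    - [0,0,0]
    - [0,0,0]
    - [0,0,0]
    - [0,0,0]

```text
clock: 29.6
position: [0.6168, -0.2665, 0.1301]
ee_rot: [-0.152, 3.129, -0.006]
force: [0.0, -0.7, 0.0]
width: 0.545
gripper_force: 0.0
```

Run:
```python
from h import *
to((.425,-.285,.125),90)
```

```text
t 29.6 p [ 0.6168 -0.2665  0.1301] yaw(y) 95.54 z [ 0.0087 -0.0033 -1.    ] w 0.545 gf 0.0 F [ 0.024  -0.6798  0.0217]
delta cm [19.2767  0.0142  0.3464]
turn az rad 0.09675332787055062
```

carry_out:
  claw: [6,6,6,6,6,6,6,6,6,6]
  delta_pos:
    - [2,0,0]
    - [2.8,0,0]
    - [2.8,0,0]
    - [2.8,0,0]
    - [2.8,0,0]
    - [2.8,0,0]
    - [2.4,0,0]
    - [0,0,0]
    - [0,0,0]
    - [0,0,0]
  angular:
    - [0,0,0]
    - [0,0,0]
    - [0,0,0]
    - [0,0,0]
    - [0,0,0]
    - [0,0,0]
    - [0,0,0]
    - [0,0,0.096]
    - [0,0,0]
    - [0,0,0]

```text
clock: 30.6
position: [0.4313, -0.2824, 0.1239]
ee_rot: [-0.006, 3.141, -0.0]
force: [-0.6, -0.0, 0.2]
width: 0.652
gripper_force: 0.0
```

Run:
```python
from h import *
im=arm.get_image('wrist'); find(im,['pulley_a'],0); rect(im,'pulley_a',.012)
to((.4037,-.285,.003),90)
im=arm.get_image('side'); find(im,['pulley_a'],0)
```

```text
pulley_a 0.67 [250.3 166.1] [ 0.4062 -0.2859]
pulley_a 0.62 c [ 0.4034 -0.2852] wh [0.037  0.0366] ang 26.4 major 2.3
pulley_a 0.62 c [ 0.5328 -0.279 ] wh [0.0249 0.1297] ang 3.4 major 92.7
t 30.75 p [ 0.4314 -0.2824  0.1237] yaw(y) 90.2 z [ 0.0001 -0.0001 -1.    ] w 0.654 gf 0.0 F [ 1.1008 -0.2531 -0.4556]
delta cm [ 2.7686 -0.2519 12.0681]
turn az rad 0.0034429376741819417
pulley_a 0.66 [261.8 315.8] [ 0.4088 -0.2878]
pulley_a 0.51 [346.4 267.2] [ 0.6116 -0.2609]
```

carry_out:
  claw: [6,6,6,6,6,6,6,6,2,2,2,2,2]
  delta_pos:
    - [2.7,-0.3,0]
    - [0,0,0]
    - [0,0,3]
    - [0,0,3]
    - [0,0,3]
    - [0,0,2]
    - [0,0,1]
    - [0,0,0]
    - [0,0,0]
    - [0,0,0]
    - [0,0,0]
    - [0,0,0]
    - [0,0,0]
  angular:
    - [0,0,0]
    - [0,0,0]
    - [0,0,0]
    - [0,0,0]
    - [0,0,0]
    - [0,0,0]
    - [0,0,0]
    - [0,0,0]
    - [0,0,0]
    - [0,0,0]
    - [0,0,0]
    - [0,0,0]
    - [0,0,0]

```text
clock: 32.15
position: [0.4044, -0.2858, 0.0045]
ee_rot: [-0.002, 3.14, -0.001]
force: [-0.4, 0.3, 8.2]
width: 0.408
gripper_force: 20.0
```

Run:
```python
from h import *
inbin('p',-.062,0,.008)
```

```text
target [ 0.5599 -0.2702  0.008 ]
t 32.15 p [ 0.4044 -0.2858  0.0045] yaw(y) 90.07 z [ 0.0015 -0.0005 -1.    ] w 0.408 gf 20.000949203968048 F [-0.4304  0.3423  8.1992]
delta cm [-15.5484   1.5405  -0.3289]
turn az rad -0.09569403876463539
```

carry_out:
  claw: [2,2,2,2,2,2,2,2,2,2,2,2]
  delta_pos:
    - [0,0,-3]
    - [0,0,-4.5]
    - [0,0,-4.5]
    - [-2,0.2,0]
    - [-2.8,0.3,0]
    - [-2.8,0.3,0]
    - [-2.8,0.3,0]
    - [-2.8,0.3,0]
    - [-2.3,0.1,0]
    - [0,0,0]
    - [0,0,0]
    - [0,0,0]
  angular:
    - [0,0,0]
    - [0,0,0]
    - [0,0,0]
    - [0,0,0]
    - [0,0,0]
    - [0,0,0]
    - [0,0,0]
    - [0,0,0]
    - [0,0,0]
    - [0,0,-0.096]
    - [0,0,0]
    - [0,0,0]

```text
clock: 33.35
position: [0.5581, -0.2706, 0.1237]
ee_rot: [0.148, -3.138, -0.0]
force: [0.8, -1.1, -0.6]
width: 0.404
gripper_force: 20.0
```

Run:
```python
from h import *
inbin('p',-.062,0,.0085)
```

```text
target [ 0.5599 -0.2702  0.0085]
t 33.35 p [ 0.5581 -0.2706  0.1237] yaw(y) 95.4 z [-0.0005  0.0002 -1.    ] w 0.404 gf 19.999681413173676 F [ 0.8255 -1.1191 -0.5515]
delta cm [-0.1832  0.0161 11.5198]
turn az rad -0.0027170825666487344
```

carry_out:
  claw: [2,2,2,2,2,2,2,2,4.2,5,5,5,5,5,5,5,5,5]
  delta_pos:
    - [-0.1,0,3]
    - [0,0,3]
    - [0,0,2.5]
    - [0,0,1.5]
    - [0,0,1]
    - [0,0,0.5]
    - [0,0,0]
    - [0,0,0]
    - [0,0,0]
    - [0,0,0]
    - [0,0,0]
    - [0,0,0]
    - [0,0,-1]
    - [0,0,-3]
    - [0,0,-4]
    - [0,0,-4]
    - [0,0,-4]
    - [0,0,0]
  angular:
    - [0,0,0]
    - [0,0,0]
    - [0,0,0]
    - [0,0,0]
    - [0,0,0]
    - [0,0,0]
    - [0,0,0]
    - [0,0,0]
    - [0,0,0]
    - [0,0,0]
    - [0,0,0]
    - [0,0,0]
    - [0,0,0]
    - [0,0,0]
    - [0,0,0]
    - [0,0,0]
    - [0,0,0]
    - [0,0,0]

```text
clock: 35.15
position: [0.5626, -0.2722, 0.1753]
ee_rot: [-0.151, 3.129, -0.006]
force: [0.4, -0.4, -0.1]
width: 0.545
gripper_force: 0.0
```

carry_out:
  claw: [5,5,5,5,5,5,5,5,5,5]
  delta_pos:
    - [2,0,-2]
    - [3,0,-2]
    - [3,0,-2]
    - [3,0,-1]
    - [3,0,0]
    - [2,0,0]
    - [1,0,0]
    - [0,0,0]
    - [0,0,0]
    - [0,0,0]
  angular:
    - [0,0,0]
    - [0,0,0]
    - [0,0,0]
    - [0,0,0]
    - [0,0,0]
    - [0,0,0]
    - [0,0,0]
    - [0,0,0]
    - [0,0,0]
    - [0,0,0]

```text
clock: 36.15
position: [0.3918, -0.2865, 0.2386]
ee_rot: [-0.154, 3.138, -0.0]
force: [-0.1, -0.4, 0.6]
width: 0.541
gripper_force: 0.0
```

Run:
```python
from h import *
state()
im=arm.get_image('side'); find(im)
cv2.imwrite('pics/s9.png',cv2.resize(im['frame'][95:330,190:430,::-1],None,fx=2.5,fy=2.5,interpolation=cv2.INTER_CUBIC))
im=arm.get_image('scene'); find(im,['motor_a','pulley_a','pillow_block','screw_jar'])
```

```text
t 36.15 p [ 0.3918 -0.2865  0.2386] yaw(y) 95.64 z [ 0.0001 -0.0002 -1.    ] w 0.541 gf 0.0 F [-0.0802 -0.3874  0.6418]
pulley_a 0.7 [332.9 277.7] [ 0.5725 -0.2712]
bin_pulleys 0.57 [352.2 267.3] [ 0.622  -0.2665]
bin_pulleys 0.38 [324.9 221.5] [ 0.6444 -0.1277]
bin_blocks 0.62 [287.1 191.9] [0.618  0.0029]
screw_jar 0.89 [322.7 224.6] [ 0.6346 -0.134 ]
motor_a 0.88 [354.4 194.3] [0.6023 0.2538]
motor_a 0.76 [343.6 184.2] [0.5549 0.259 ]
pulley_a 0.54 [158.4 272.9] [ 0.6069 -0.262 ]
pulley_a 0.53 [145.8 256.4] [ 0.5504 -0.2682]
pillow_block 0.51 [267.6 221.7] [0.582  0.0099]
screw_jar 0.88 [221.1 260.4] [ 0.6377 -0.1378]
```

View pics/s9.png

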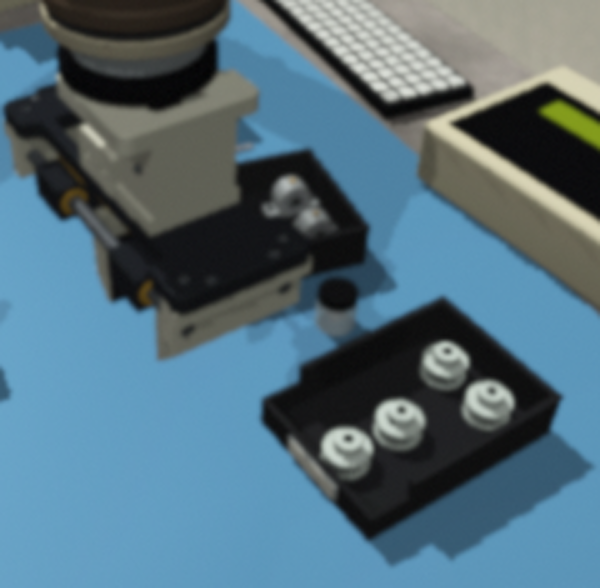

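The side crop shows both pulleys upright in line at (347,450) and (399,423), and the jar has not moved. One check of the motors and block from the scene camera.

Run:
```python
from h import *
im=arm.get_image('scene')
cv2.imwrite('pics/c9.png',cv2.resize(im['frame'][140:340,90:430,::-1],None,fx=2.3,fy=2.3,interpolation=cv2.INTER_CUBIC))
```

```text
(no output)
```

View pics/c9.png

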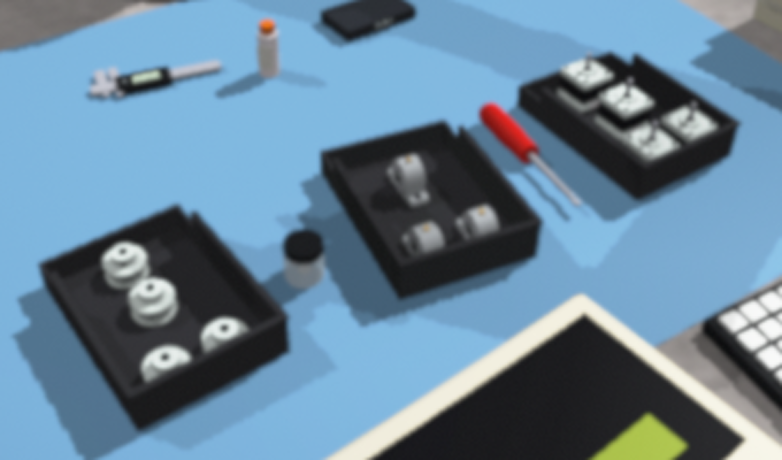

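The five parts stand upright in their bins: pulleys at (125,264) and (152,300), the block at (409,180), motors at (587,72) and (626,100). The jar is still in place at (303,257). Handing in.

```bash
python3 -c "
from cell import arm
print(arm.sign_off())"
```

```text
the job is handed in; nothing more can be done
None
```

The job is handed in: in the last pictures both motors, both pulleys and the pillow block stood upright on the floors of their own bins, and the jar had not moved; the sign-off returned no verdict.

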